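# Draw an exhaust valve up its guide to the dial gauge and hold it

### The job

I am checking the valve guides of this cylinder head for wear. Take the exhaust valve that the dial gauge points at by the edge of its head and draw it slowly straight up, without pushing it sideways, so that it runs freely in its guide, until the edge of its head is level with the gauge's plunger tip; finish while holding it there, still, in your grip. Do not touch the gauge or its stand, and leave the other valve and the things on the bench as they are.

Things in the scene. Friction and masses are not known exactly. Their poses are not given: they have to be found in the camera images.
- valve: the exhaust valve to draw, loose in its guide, about 75 g: upright steel stem 8 mm thick with a flat round head on top, 34 mm across, 4 mm thick at its edge, tapering below into the stem. Origin at the stem's lower tip, z up; the edge spans 117 to 121 mm above it. At the start the stem stands on the bench, the edge 12 to 16 mm above the deck. Only weight and guide friction resist
- valve_edge (a point): centre of that valve's head at half the height of its edge, 119 mm above the valve's origin (2 mm below the flat top)
- valve2: the other exhaust valve of the head, the same in shape and size, 96 mm from the first, not to be disturbed. Origin at its stem's lower tip
- head: engine cylinder head, fixed, flat deck upward on wooden battens: 140 (x) by 230 (y) mm, deck 105 mm above the bench. Origin on the bench below its centre. Exhaust valves at x = +22, y = -48 and +48 mm (which is to be drawn varies); empty inlet ports at x = -25. The guide is an upright 9 mm bore, 35 to 80 mm above the bench; in it a valve's head has about 1.5 mm of side play each way
- stand: magnetic stand of the dial gauge, fixed. Origin on the bench on the axis of the valve to draw; its +x axis points level from that axis along the plunger to the stand. Base 60 x 50 x 55 mm centred at x = 155 mm, column 12 mm thick up to 205 mm above the bench
- gauge_tip (a point): centre of the 5 mm ball ending the gauge's level plunger, 24.5 mm from the valve's axis (gap of 5 mm to the valve's edge), 131 to 147 mm above the bench. The plunger (5 mm thick) and shank (8 mm) run from it to the round dial case, 57 mm across, 20 mm thick, lying flat at the tip's height 59 to 117 mm from the valve's axis
- rack: wooden valve rack 180 x 60 x 40 mm with two inlet valves standing in it, 98 mm high in all; bystander. Origin under its centre
- spring: valve spring standing on end, 29 mm in diameter, 50 mm high; bystander. Origin under its centre
- spray: spray can 66 mm in diameter, 190 mm high; bystander. Origin under its centre
- wrench: open-ended wrench lying on the bench; bystander. Origin under its middle
Not all that is in view belongs to the job. What is shaped like the stand but blue is not meant.

How it is judged:
By the outcome, as a careful person would: the job done as asked, in the order asked, and still so for the second after the job is handed in, while the arm keeps its last pose, push and grip.
It also fails if it takes over 40 s, if anything falls off the work surface, if the arm or the gripper's body presses on something with over 40 N, if the wrist force passes 120 N, or if a joint passes its speed limit or range.

### The arm

A 6-joint arm with a two-finger parallel gripper is mounted at the origin on the work surface. World frame = base frame: x ahead of the robot, y to its left, z up, the work surface at z = 0. Lengths are in m, angles in degrees, forces in N, time in s.
With the tool pointing down it reaches from about 0.35 to 0.875 m from the base axis. Payload 4.2 kg.
Tool frame: the origin (TCP) lies on the front face of the gripper's body, between the roots of the fingers; the fingertips stand 70 mm ahead of it and the grasp point (between the pads) lies 51 mm ahead of it; x points along the fingers, y is the direction in which the jaws open and shut, and the axes are right-handed (so a half turn about x gives the same grasp; the last joint's range is limited). The gripper opens to 87 mm and grips with 3 to 60 N. Pads are 19 mm wide; open, the fingers measure 117 mm over their backs; the gripper's body (75 mm by 190 mm) begins 51 mm behind the grasp point.
Start: joints at [82.655, 22.042, 0.453, 0, -68.411, -14.817], TCP at [0.236, 0.579, 0.292] pointing down, gripper open.
Joint ranges: [-179.83, 179.83], [-69.29, 118.12], [-61.27, 80.66], [-181.25, 117.63], [-171.15, -9.14], [-177.46, 177.46]. Speed limits (degrees/s): [159.86, 159.86, 180, 180, 180, 180].

### API

Orientations are given as a 3x3 rotation matrix whose columns are the frame's x, y, z axes.
In Python, from station import r, viewer, spotter gives the robot as it stands.
- The arm moves only by the tool move_arm, never from a script. Its argument "series" is a list that holds one entry, the list of rows, each a list of 7 numbers: the turn, a rotation vector about the world's x, y, z scaled (see below), then the shift along the world's x, y, z scaled (see below), then the opening, from 0 (shut) to 1 (fully open). A call has 1 to 20 rows; each row shifts and turns the pose as measured when the row begins; what a row does not reach is not made up. The controller multiplies each number of a shift by 60 mm and each number of a turn by 8 degrees. A row lasts 1/8 s, in which the tool goes at most 62.5 mm and 10.7 degrees, less where a joint would pass 70% of its speed; a pose out of reach is approached as far as the arm can. A call with a number of a shift or a turn outside -1 to 1 is refused whole. A call with a gripper value outside its range is refused whole. The fingers move at their own pace and stop on an object; the grip force is fixed at half the most. Time passes only in rows, so rows that do not move let the fingers close. It gives the time, the measured TCP pose, the force and the opening at its end, in the units of the state.
- r.sense(): the state, without advancing time (a new reading comes with each control period).
- viewer.capture(name): name is "side" or "top"; returns (picture, depth): 480x640x3 uint8, red, green, blue; 480x640 float32, m along the optical axis (not along the pixel's ray), 0 where there is no reading.
- viewer.camera_params(name): a dict with "mtx" (3x3 intrinsics, pixels), "dist_coeffs" ([k1, k2, p1, p2, k3] as OpenCV has them; the pictures are not rectified), "pose" (4x4, takes a point from camera to world coordinates). Camera axes: x right, y down, z forward; pixel columns grow to the right and rows downward; lengths in m; the calibration is good to about 2 mm. A picture is of the moment at which its call begins. camera_params takes no time and is no camera call.
- r.finish_job(): hands the job in, once; it reports no verdict.
Trained networks look in the newest picture that a camera, given by its name, has taken for a name from the list of things; names that differ only in an ending like _2 or _b are one class to them, and where a whole thing is asked for, a point or a joint stands for the part that bears it (a point fixed in the world has none). Each returns a list of dicts, best first, with "conf" (0 to 1); they miss things now and then, are a little off and sometimes report something else, mostly with a low value. They report only what shows in the picture. A call takes as long as a camera call. They do not tell look-alikes from the thing itself.
- spotter.find_in(camera, name): "centre" ([column, row] in pixels, amid what is visible of it).
- spotter.trace(camera, name): "mask" (480x640 bool, what is visible of it) and "centre" ([column, row] in pixels, amid what is visible of it).
The state is a dict: "time_s": time; "joints": joint angles; "joint_velocities": joint speeds; "effort": joint torques, N m; "tcp_pos": TCP position; "ee_rot": TCP orientation; "wrist_force": force on the tool from outside, world axes, zero at the start; "moment": the same for the moment, N m; "gripper_width": opening from 0.0 (shut) to 1.0 (fully open).
Only numpy, scipy, OpenCV 4.12 (cv2) and the standard library are available. Lean on these libraries where they do the work, as an engineer would, in place of code of your own. Each camera call takes 0.05 s, during which the arm holds its last target.

## Working session

There is one attempt and no reset: what is moved stays moved. The work goes in short steps, Python scripts to look and compute and a tool call to move; the robot and the scene stay as the last step left them, time stands still between calls to the robot, and variables do not carry over. Pictures are saved under pics/ and viewed, and the job is handed in when it is done.

Besides the shell and the picture viewer there is one more tool, called after ">>>" as name(argument=value, ...) on one line, values as JSON. move_arm: Moves the arm, as the interface text tells. Its arguments: {"type":"object","properties":{"series":{"type":"array","items":{"type":"array","items":{"type":"array","items":{"type":"number","minimum":-1,"maximum":1}}}}},"required":["series"]}

```bash
ls; mkdir -p pics; python3 - <<'E'
from station import r, viewer, spotter
import cv2,numpy as np
s=r.sense();print({k:np.round(s[k],3).tolist() for k in s})
for n in("side","top"):
    p,d=viewer.capture(n);cv2.imwrite(f"pics/{n}0.png",p[:,:,::-1]);np.save(f"pics/{n}0_d.npy",d)
    c=viewer.camera_params(n);print(n,{k:np.round(c[k],4).tolist() for k in c})
E
```

```text
pics
{'time_s': 0.0, 'joints': [82.655, 22.092, 0.38, -0.028, -68.409, -14.817], 'joint_velocities': [-0.066, 0.031, -0.01, -0.044, 0.02, 0.015], 'effort': [-0.0, -39.066, 18.74, 4.22, 0.011, -0.0], 'tcp_pos': [0.236, 0.578, 0.291], 'ee_rot': [[-0.001, -0.377, -0.926], [-0.002, -0.926, 0.377], [-1.0, 0.002, -0.0]], 'wrist_force': [1.583, -1.16, -0.6], 'moment': [-0.047, 0.027, -0.032], 'gripper_width': 1.004}
side {'mtx': [[476.6677, 0.0, 320.7209], [0.0, 476.6677, 236.0925], [0.0, 0.0, 1.0]], 'dist_coeffs': [-0.13, 0.0, 0.0, 0.0, 0.0], 'pose': [[0.9773, -0.1356, 0.1627, 0.2381], [-0.2117, -0.6035, 0.7687, -0.8654], [-0.0061, -0.7858, -0.6185, 0.8583], [0.0, 0.0, 0.0, 1.0]]}
top {'mtx': [[585.6005, 0.0, 320.8898], [0.0, 585.6005, 236.8729], [0.0, 0.0, 1.0]], 'dist_coeffs': [-0.0492, 0.0, 0.0, 0.0, 0.0], 'pose': [[0.0004, -0.9988, 0.0483, 0.3501], [-0.9999, -0.0011, -0.0158, 0.0966], [0.0158, -0.0482, -0.9987, 1.5689], [0.0, 0.0, 0.0, 1.0]]}
```

View pics/side0.png

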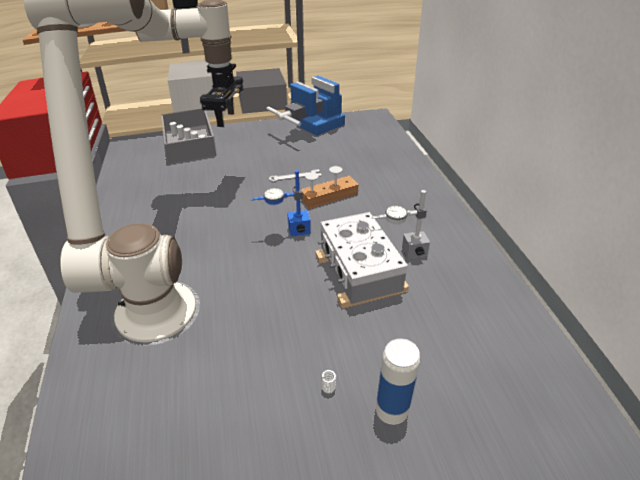

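View pics/top0.png

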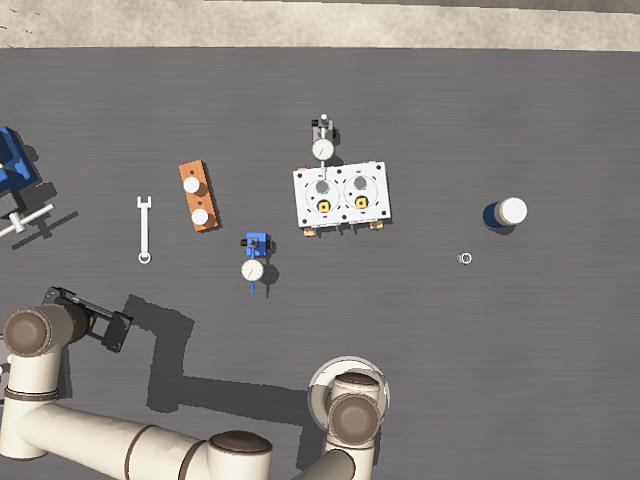

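The side view shows the head at about (362,257), with the grey stand and gauge at (415,240)/(397,213). The blue look-alike is at (297,205). In the top view the grey gauge at (322,150) points down the picture at the left exhaust valve (322,187), and the other valve is at (361,183).

Next: close crops and measurements.

```bash
cat > h.py <<'E'
from station import r, viewer, spotter
import cv2,numpy as np
def cam(n):
    c=viewer.camera_params(n);return np.array(c["mtx"]),np.array(c["dist_coeffs"]),np.array(c["pose"])
def ray(n,uv):
    K,D,T=cam(n);q=cv2.undistortPoints(np.array([[uv]],float),K,D)[0,0]
    return T[:3,3],T[:3,:3]@np.array([q[0],q[1],1])
def atz(n,uv,z):
    o,d=ray(n,uv);return o+d*(z-o[2])/d[2]
def atd(n,uv,dep):
    o,d=ray(n,uv);return o+d*dep
def proj(n,P):
    K,D,T=cam(n);Ti=np.linalg.inv(T)
    return cv2.projectPoints(np.array(P,float).reshape(-1,3),cv2.Rodrigues(Ti[:3,:3])[0],Ti[:3,3],K,D)[0][:,0]
def crop(n,img,x0,y0,x1,y1,k,name):
    cv2.imwrite(name,cv2.resize(img[y0:y1,x0:x1,::-1],None,fx=k,fy=k,interpolation=cv2.INTER_CUBIC))
def tri(a,b):
    (o1,d1),(o2,d2)=ray("side",a),ray("top",b)
    t=np.linalg.lstsq(np.c_[d1,-d2],o2-o1,rcond=None)[0]
    p,q=o1+t[0]*d1,o2+t[1]*d2
    return (p+q)/2,np.linalg.norm(p-q)
E
python3 - <<'E'
from h import *
for n,b in(("side",(310,170,450,310)),("top",(280,105,400,245))):
    p,d=viewer.capture(n);np.save(f"pics/{n}1_d.npy",d);np.save(f"pics/{n}1.npy",p)
    crop(n,p,*b,4.2,f"pics/{n}1c.png")
    for w in("valve","valve_edge","gauge_tip","stand","head"):
        for x in spotter.trace(n,w)[:4]:
            m=x["mask"];dd=d[m];c=x["centre"]
            ys,xs=np.nonzero(m)
            print(n,w,round(x["conf"],2),np.round(c,1),m.sum(),(xs.min(),xs.max(),ys.min(),ys.max()),np.round(atd(n,c,np.median(dd[dd>0])),3) if (dd>0).any() else None)
E
```

```text
side valve 0.55 [373.4 250. ] 122 (np.int64(371), np.int64(384), np.int64(243), np.int64(254)) [ 0.546 -0.026  0.117]
side valve 0.45 [363.9 225.1] 109 (np.int64(356), np.int64(368), np.int64(222), np.int64(233)) [0.55  0.07  0.122]
side valve_edge 0.53 [363.6 224.9] 97 (np.int64(356), np.int64(368), np.int64(222), np.int64(232)) [0.549 0.07  0.123]
side gauge_tip 0.82 [278.1 196.3] 395 (np.int64(256), np.int64(302), np.int64(189), np.int64(204)) [0.352 0.234 0.134]
side gauge_tip 0.76 [401.9 212. ] 581 (np.int64(381), np.int64(426), np.int64(203), np.int64(224)) [0.65  0.069 0.149]
side stand 0.89 [412.2 229.6] 1285 (np.int64(379), np.int64(429), np.int64(191), np.int64(257)) [0.686 0.068 0.086]
side stand 0.64 [294.4 204.9] 1061 (np.int64(255), np.int64(310), np.int64(171), np.int64(236)) [0.396 0.239 0.095]
side head 0.69 [361.8 260. ] 5643 (np.int64(315), np.int64(408), np.int64(213), np.int64(307)) [ 0.519 -0.025  0.09 ]
top valve 0.65 [318.9 186.5] 145 (np.int64(315), np.int64(327), np.int64(180), np.int64(192)) [0.545 0.079 0.122]
top gauge_tip 0.95 [319.3 145.6] 555 (np.int64(311), np.int64(332), np.int64(119), np.int64(166)) [0.642 0.078 0.151]
top gauge_tip 0.79 [254.1 267.2] 531 (np.int64(240), np.int64(262), np.int64(237), np.int64(288)) [0.345 0.237 0.14 ]
top stand 0.85 [323.4 141. ] 977 (np.int64(311), np.int64(337), np.int64(115), np.int64(173)) [0.654 0.068 0.149]
top stand 0.56 [252.5 258.4] 1123 (np.int64(240), np.int64(272), np.int64(232), np.int64(288)) [0.366 0.241 0.136]
top head 0.6 [342.8 195.9] 5279 (np.int64(293), np.int64(389), np.int64(159), np.int64(235)) [0.524 0.018 0.105]
```

View pics/side1c.png

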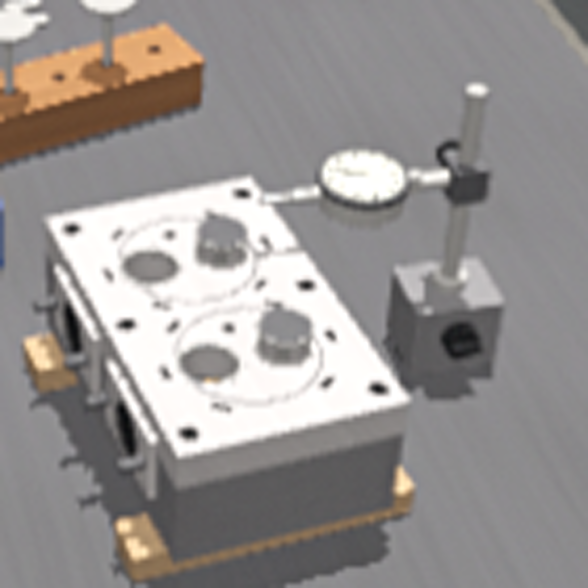

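View pics/top1c.png

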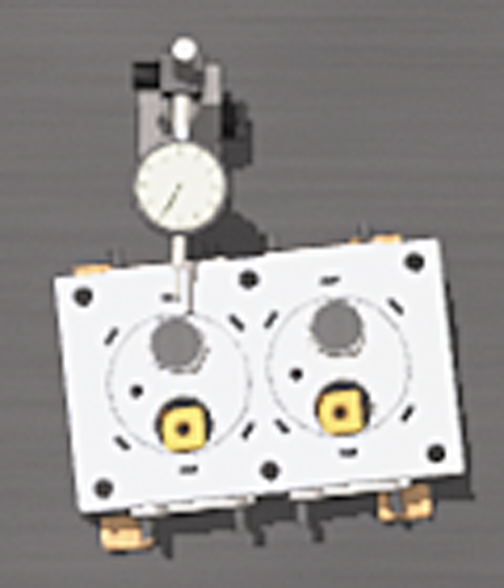

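```bash
python3 - <<'E'
from h import *
for n in("top","side"):
    d=np.load(f"pics/{n}1_d.npy");K,D,T=cam(n)
    v,u=np.mgrid[150:300,280:430] if n=="side" else np.mgrid[105:245,280:400]
    q=cv2.undistortPoints(np.stack([u.ravel(),v.ravel()],1).astype(float)[:,None],K,D)[:,0]
    dd=d[v.ravel(),u.ravel()]
    P=(T[:3,:3]@(np.c_[q,np.ones(len(q))]*dd[:,None]).T).T+T[:3,3]
    ok=dd>0;P=P[ok]
    deck=P[(abs(P[:,2]-.105)<.004)&(P[:,0]<.62)&(P[:,0]>.42)]
    print(n,"deck n",len(deck),"z",np.median(deck[:,2]).round(4))
    if n=="top":
        rc=cv2.minAreaRect((deck[:,:2]*1000).astype(np.float32));print(rc)
    for nm,c in(("A",(.55,.073)),("B",(.545,-.022))):
        s=(np.hypot(P[:,0]-c[0],P[:,1]-c[1])<.03)&(P[:,2]>.114)&(P[:,2]<.128)
        Q=P[s];print(nm,len(Q),"mean",Q.mean(0).round(4),"med z",np.median(Q[:,2]).round(4),"min",Q.min(0).round(4),"max",Q.max(0).round(4))
    s=(P[:,2]>.135)&(P[:,2]<.165)&(P[:,0]<.69)&(P[:,0]>.56);Q=P[s]
    print("gauge",len(Q),Q.min(0).round(4),Q.max(0).round(4))
    for a in np.arange(.56,.69,.01):
        w=Q[(Q[:,0]>=a)&(Q[:,0]<a+.01)]
        if len(w):print("  x",a.round(3),len(w),w.mean(0).round(4),w[:,2].max().round(4))
# corners of deck via color in top
p=np.load("pics/top1.npy")
E
```

```text
top deck n 3393 z 0.1057
((530.2821655273438, 23.073875427246094), (140.9292449951172, 230.23008728027344), 6.140629768371582)
A 141 mean [0.5467 0.0736 0.1218] med z 0.1222 min [0.5311 0.0584 0.1141] max [0.5623 0.0885 0.1279]
B 148 mean [ 0.5565 -0.0215  0.1216] med z 0.1214 min [ 0.5225 -0.0389  0.114 ] max [0.5725 0.0035 0.1279]
gauge 506 [0.5706 0.0446 0.1369] [0.6897 0.0985 0.1622]
  x 0.57 8 [0.5743 0.0727 0.1451] 0.1478
  x 0.58 8 [0.5844 0.0727 0.1437] 0.1474
  x 0.59 14 [0.5939 0.0722 0.1438] 0.1502
  x 0.6 26 [0.6065 0.0718 0.1476] 0.1552
  x 0.61 69 [0.6154 0.0716 0.1515] 0.1589
  x 0.62 86 [0.6252 0.0715 0.1515] 0.1577
  x 0.63 92 [0.6348 0.0716 0.1517] 0.1607
  x 0.64 86 [0.6444 0.0717 0.1524] 0.1622
  x 0.65 56 [0.6538 0.0716 0.1521] 0.1577
  x 0.66 12 [0.6658 0.0709 0.1468] 0.1517
  x 0.67 16 [0.6755 0.0698 0.1441] 0.1507
  x 0.68 33 [0.6867 0.0704 0.1478] 0.1594
side deck n 2878 z 0.1051
A 96 mean [0.5452 0.0697 0.121 ] med z 0.1211 min [0.5289 0.0518 0.1151] max [0.562  0.0877 0.1263]
B 115 mean [ 0.5563 -0.025   0.1209] med z 0.1208 min [ 0.5398 -0.042   0.1163] max [ 0.5736 -0.004   0.125 ]
gauge 392 [0.5698 0.0382 0.135 ] [0.69   0.101  0.1556]
  x 0.56 1 [0.5698 0.0679 0.143 ] 0.143
  x 0.57 7 [0.5758 0.0721 0.1409] 0.1436
  x 0.58 8 [0.5851 0.0688 0.1423] 0.1455
  x 0.59 11 [0.5951 0.0691 0.1419] 0.1456
  x 0.6 27 [0.6069 0.0669 0.1442] 0.1496
  x 0.61 58 [0.6149 0.0635 0.1481] 0.1538
  x 0.62 68 [0.6251 0.0617 0.1484] 0.1545
  x 0.63 61 [0.6351 0.0631 0.1492] 0.1556
  x 0.64 62 [0.6449 0.065  0.149 ] 0.1543
  x 0.65 40 [0.6545 0.066  0.1491] 0.1551
  x 0.66 16 [0.6652 0.0688 0.1454] 0.1507
  x 0.67 15 [0.6744 0.0666 0.1434] 0.1483
  x 0.68 18 [0.6868 0.0659 0.1437] 0.1508
```

```bash
cat > ov.py <<'E'
from h import *
def overlay(n,img,box,k,name,cyl,tip,v2=None):
    x0,y0,x1,y1=box
    im=cv2.resize(img[y0:y1,x0:x1,::-1],None,fx=k,fy=k,interpolation=cv2.INTER_CUBIC)
    def pl(P,col,closed=True):
        q=(proj(n,P)-[x0,y0]+.5)*k-.5
        cv2.polylines(im,[np.round(q*8).astype(np.int32)],closed,col,1,cv2.LINE_AA,3)
    a=np.linspace(0,2*np.pi,60)
    for c in cyl:
        for z in(c[2],c[2]-.004): pl(np.c_[c[0]+.017*np.cos(a),c[1]+.017*np.sin(a),z+0*a],(0,0,255))
    if tip is not None:
        t,u=np.array(tip[:3]),np.array(tip[3:])
        pl(np.c_[t[0]+.0025*np.cos(a),t[1]+.0025*np.sin(a),t[2]+0*a],(0,160,0))
        c=t+u*(.088-.0245)
        for z in(.01,-.01): pl(np.c_[c[0]+.0285*np.cos(a),c[1]+.0285*np.sin(a),c[2]+z+0*a],(0,160,0))
        w=np.array([-u[1],u[0],0])*.0025
        for s in(1,-1): pl([t+s*w,t+s*w+u*.03],(255,0,0),False)
    th=np.radians(6.14);R=np.array([[np.cos(th),-np.sin(th)],[np.sin(th),np.cos(th)]])
    cs=np.array([[70,115],[70,-115],[-70,-115],[-70,115]])/1000@R.T+[.5303,.0231]
    pl(np.c_[cs,np.full(4,.105)],(255,0,255))
    cv2.imwrite(name,im)
E
python3 - <<'E'
from ov import *
for n,b in(("side",(310,180,440,300)),("top",(285,110,395,240))):
    overlay(n,np.load(f"pics/{n}1.npy"),b,6 if n=="side" else 4.6,f"pics/{n}2c.png",[(.547,.0732,.121),(.5573,-.0223,.121)],(.5715,.0727,.141,1,-.01,0))
E
```

```text
(no output)
```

View pics/side2c.png

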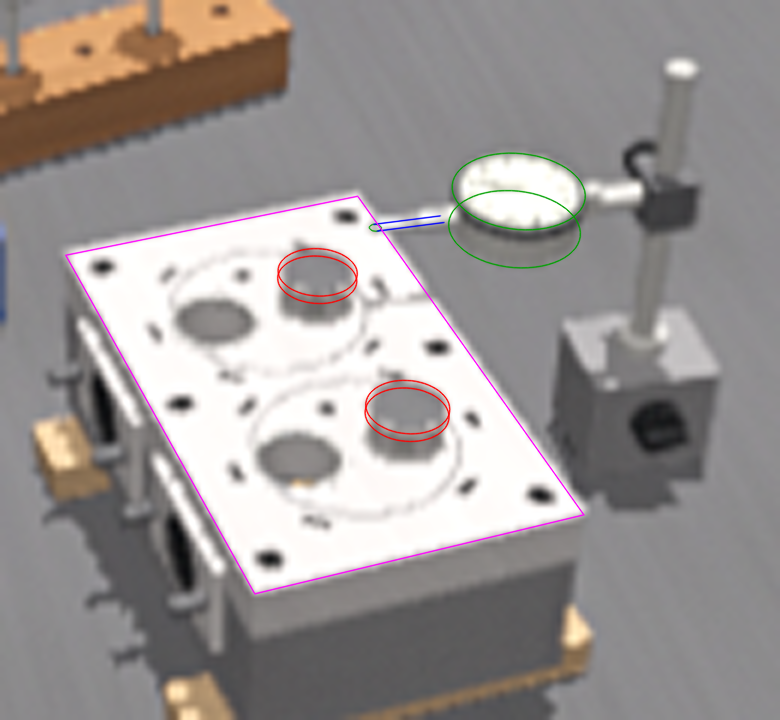

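View pics/top2c.png

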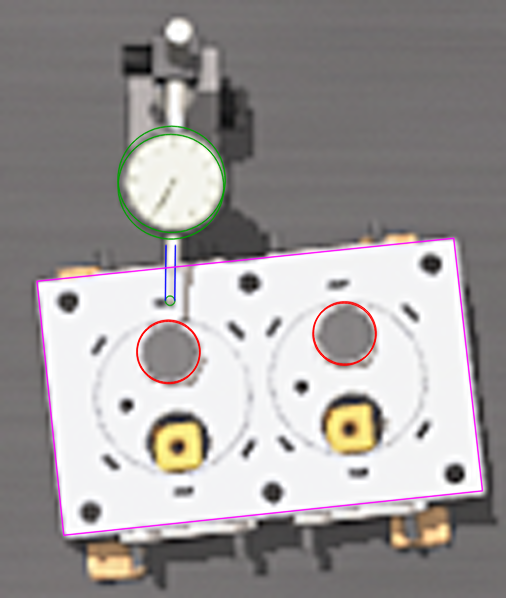

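Candidates:
- Exhaust valve A at top (322,187), side (363,225). The grey stand's plunger points at it.
- Exhaust valve B at top (361,183), side (377,249).
- Inlet valves in the rack at top (191,185) and (200,216).
- Blue stand look-alike at top (255,258).

I choose A: it fits the head model at (0.547, 0.073), and the grey plunger ends about 24.5 mm from it. The blue stand's plunger points away from the head. The overlay agrees in both views, and the tip height is about 0.141.

Next I raise and move over.

>>> move_arm(series=[[[0,0,0,0,0,0.4,1],[0,0,0.33,0.37,-0.6,0.2,1],[0,0,0.33,0.37,-0.6,0,1],[0,0,0.33,0.37,-0.6,0,1],[0,0,0.33,0.37,-0.6,0,1],[0,0,0.33,0.37,-0.6,0,1],[0,0,0.33,0.37,-0.6,0,1],[0,0,0.33,0.37,-0.6,0,1],[0,0,0.33,0.37,-0.6,0,1],[0,0,0,0.37,-0.6,0,1],[0,0,0,0.37,-0.6,0,1],[0,0,0,0.37,-0.6,0,1],[0,0,0,0.37,-0.6,0,1]]])

```text
time_s: 2.33
tcp_pos: [0.5072, 0.1347, 0.3309]
ee_rot: [[0.005, 0.001, -1.0], [0.004, -1.0, -0.001], [-1.0, -0.004, -0.005]]
wrist_force: [1.5, 0.5, -0.3]
gripper_width: 1.001
```

>>> move_arm(series=[[[0,0,0,0.33,-0.5,0,1],[0,0,0,0.33,-0.5,-0.4,1],[0,0,0,0,0,-0.6,1],[0,0,0,0,0,-0.4,1],[0,0,0,0,0,0,1]]])

```text
time_s: 2.95
tcp_pos: [0.5495, 0.0692, 0.246]
ee_rot: [[0.009, -0.005, -1.0], [0.005, -1.0, 0.005], [-1.0, -0.005, -0.009]]
wrist_force: [0.2, 0.1, -0.1]
gripper_width: 0.999
```

```bash
python3 - <<'E'
from ov import *
s=r.sense();print({k:np.round(s[k],4).tolist() for k in s})
for n,b in(("side",(310,150,440,270)),("top",(265,90,415,215))):
    p,d=viewer.capture(n);np.save(f"pics/{n}3_d.npy",d);np.save(f"pics/{n}3.npy",p)
    overlay(n,p,b,6 if n=="side" else 5,f"pics/{n}3c.png",[(.547,.0732,.121)],(.5715,.0727,.141,1,-.01,0))
E
```

```text
{'time_s': 2.95, 'joints': [23.9294, 17.1614, -13.8782, -0.0552, -58.3959, 65.8378], 'joint_velocities': [-0.2063, -1.0907, 2.0347, 1.0317, 0.1989, 0.0171], 'effort': [-0.0953, -32.5308, 16.8426, 3.6655, 0.18, 0.0002], 'tcp_pos': [0.5495, 0.0692, 0.246], 'ee_rot': [[0.0087, -0.0045, -1.0], [0.0047, -1.0, 0.0046], [-1.0, -0.0048, -0.0087]], 'wrist_force': [0.1923, 0.0566, -0.0903], 'moment': [-0.0094, -0.0428, -0.0041], 'gripper_width': 0.999}
```

View pics/side3c.png

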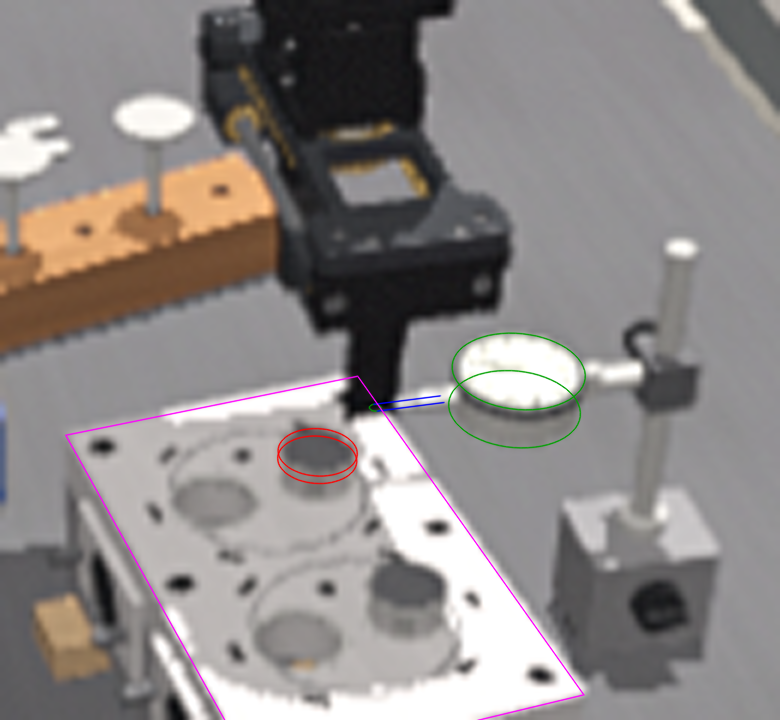

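View pics/top3c.png

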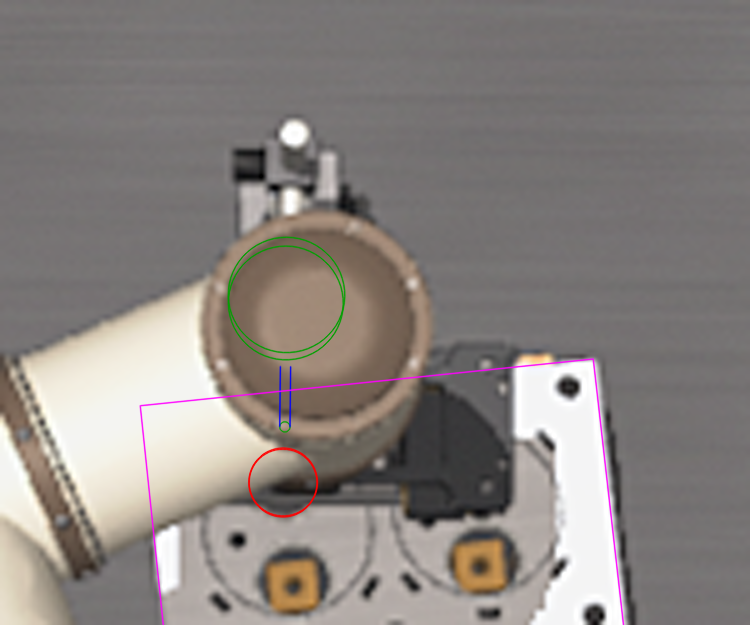

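```bash
python3 - <<'E'
from ov import *
t=np.array([.5495,.0692,.246]);R=np.array(r.sense()["ee_rot"])
for y in(.0435,.0585,-.0435,-.0585):
  for z in(-.0095,.0095):
    q=proj("side",[t+R@[.07,y,z]])[0];print(y,z,np.round((q-[310,150]+.5)*6,0), q.round(1))
p=np.load("pics/side3.npy");crop("side",p,350,195,400,225,16,"pics/side3d.png")
E
```

```text
0.0435 -0.0095 [387. 408.] [373.9 217.5]
0.0435 0.0095 [342. 414.] [366.5 218.5]
0.0585 -0.0095 [398. 429.] [375.8 221.1]
0.0585 0.0095 [352. 436.] [368.2 222.2]
-0.0435 -0.0095 [327. 291.] [364.  197.9]
-0.0435 0.0095 [284. 296.] [356.9 198.9]
-0.0585 -0.0095 [318. 272.] [362.4 194.8]
-0.0585 0.0095 [275. 277.] [355.4 195.7]
```

View pics/side3d.png

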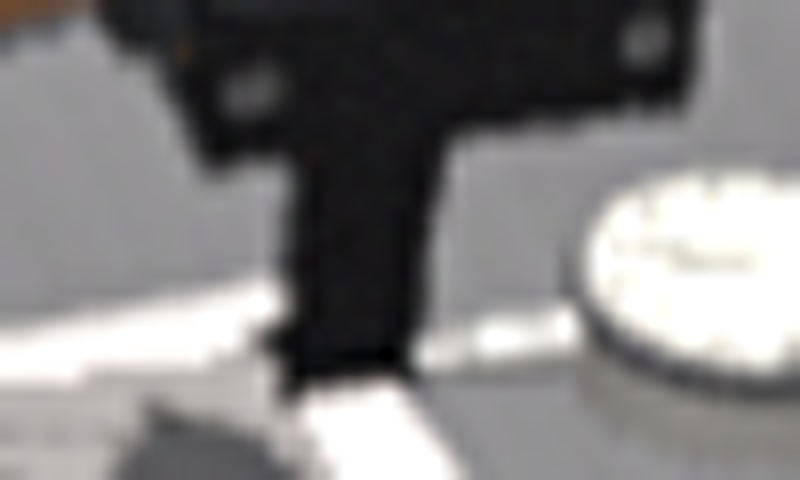

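```bash
python3 - <<'E'
from h import *
s=r.sense();t=np.array(s["tcp_pos"]);R=np.array(s["ee_rot"]);print(t,s["time_s"])
for n in("side","top"):
    d=np.load(f"pics/{n}3_d.npy");p=np.load(f"pics/{n}3.npy");K,D,T=cam(n)
    v,u=np.mgrid[100:300,250:460];u=u.ravel();v=v.ravel()
    q=cv2.undistortPoints(np.stack([u,v],1).astype(float)[:,None],K,D)[:,0];dd=d[v,u]
    P=(T[:3,:3]@(np.c_[q,np.ones(len(q))]*dd[:,None]).T).T+T[:3,3]
    L=(P-t)@R  # tool coords
    if n=="side":
        for a in np.arange(.03,.075,.004):
            m=(L[:,0]>=a)&(L[:,0]<a+.004)&(abs(L[:,1])<.08)&(abs(L[:,2])<.05)&(dd>0)
            if m.any():print("x",a.round(3),m.sum(),"y",L[m,1].mean().round(4),L[m,1].min().round(4),L[m,1].max().round(4),"z",L[m,2].min().round(4),L[m,2].max().round(4),L[m,2].mean().round(4))
        # row wise finger limits
        for row in range(205,221):
            m=(v==row)&(p[v,u].sum(1)<130)&(u>350)&(u<395)
            print(row,u[m].min() if m.any() else 0,u[m].max() if m.any() else 0)
    else:
        m=(L[:,0]>0)&(L[:,0]<.075)&(abs(L[:,1])<.1)&(dd>0)
        print("top",m.sum(),L[m].min(0).round(4),L[m].max(0).round(4))
# ratio of deck rows
E
```

```text
[0.55069865 0.06983693 0.2484006 ] 3.05
x 0.03 15 y 0.0436 -0.0433 0.0593 z -0.0101 0.0129 0.003
x 0.034 12 y 0.0484 -0.0427 0.0585 z -0.0069 0.0098 0.0006
x 0.038 9 y 0.0564 0.0538 0.0585 z -0.0087 0.0093 0.0006
x 0.042 18 y 0.0372 -0.0532 0.0586 z -0.0087 0.0134 0.0055
x 0.046 15 y 0.0403 -0.0498 0.0569 z -0.0094 0.0126 0.0034
x 0.05 12 y 0.0367 -0.0473 0.056 z -0.0099 0.0128 0.0023
x 0.054 11 y 0.0441 -0.0467 0.055 z -0.01 0.0132 0.0054
x 0.058 16 y 0.0459 -0.0496 0.0551 z -0.011 0.0124 0.0016
x 0.062 14 y 0.0322 -0.0458 0.0552 z -0.0082 0.0126 0.0044
x 0.066 16 y 0.0287 -0.0496 0.0555 z -0.008 0.0125 0.0043
x 0.07 4 y 0.0515 0.049 0.053 z -0.0095 0.0066 -0.003
205 369 376
206 369 376
207 369 376
208 369 376
209 369 376
210 368 375
211 368 375
212 369 375
213 369 375
214 369 375
215 368 375
216 367 374
217 368 374
218 368 370
219 0 0
220 0 0
top 47 [ 0.0132 -0.0054 -0.1535] [0.0745 0.048  0.0095]
```

```bash
python3 - <<'E'
from h import *
n="side";viewer.capture(n);s=r.sense();p,d=viewer.capture(n)
t=np.array(s["tcp_pos"]);R=np.array(s["ee_rot"]);print(t,s["time_s"],s["wrist_force"])
K,D,T=cam(n)
v,u=np.mgrid[100:300,250:460];u=u.ravel();v=v.ravel()
q=cv2.undistortPoints(np.stack([u,v],1).astype(float)[:,None],K,D)[:,0];dd=d[v,u]
P=(T[:3,:3]@(np.c_[q,np.ones(len(q))]*dd[:,None]).T).T+T[:3,3]
L=(P-t)@R
m=(L[:,0]>.036)&(L[:,0]<.072)&(L[:,1]>.045)&(L[:,1]<.07)&(abs(L[:,2])<.03)&(dd>0)&(p[v,u].sum(1)<150)
print(m.sum(),"x",L[m,0].max().round(4),"y",np.percentile(L[m,1],[5,50,95]).round(4),"z",np.percentile(L[m,2],[2,98]).round(4),L[m,2].mean().round(4))
# dark px edge subpixel at rows
g=p.astype(float).mean(2)
for row in(208,210,212,214):
    q=[g[row,c] for c in range(364,382)];print(row,np.round(q).astype(int).tolist())
for y in(.0535,.0555):
  for x in(.05,.06,.07):
    print(y,x,[proj("side",[t+R@[x,y,z]])[0].round(2).tolist() for z in(.0095,-.0095)])
print([g[r_,372].round() for r_ in range(212,224)])
E
```

```text
[0.55092155 0.07001679 0.24896086] 3.1 [-0.36243006  0.17628363 -0.53311084]
68 x 0.0656 y [0.05   0.0531 0.0558] z [-0.0098  0.0102] -0.0001
208 [149, 147, 149, 153, 86, 27, 20, 22, 24, 26, 24, 20, 20, 66, 149, 149, 146, 147]
210 [147, 145, 148, 151, 76, 22, 17, 19, 23, 22, 25, 16, 29, 93, 149, 148, 145, 146]
212 [164, 183, 190, 183, 96, 25, 21, 20, 22, 23, 19, 18, 37, 120, 149, 149, 144, 143]
214 [255, 252, 250, 225, 125, 32, 20, 23, 23, 24, 25, 17, 35, 120, 146, 147, 165, 175]
0.0535 0.05 [[368.54, 212.96], [376.16, 211.88]]
0.0535 0.06 [[368.37, 216.34], [375.94, 215.25]]
0.0535 0.07 [[368.19, 219.67], [375.73, 218.58]]
0.0555 0.05 [[368.78, 213.44], [376.41, 212.36]]
0.0555 0.06 [[368.6, 216.82], [376.19, 215.73]]
0.0555 0.07 [[368.42, 220.16], [375.97, 219.06]]
[np.float64(22.0), np.float64(23.0), np.float64(23.0), np.float64(22.0), np.float64(11.0), np.float64(69.0), np.float64(204.0), np.float64(255.0), np.float64(255.0), np.float64(255.0), np.float64(255.0), np.float64(255.0)]
```

>>> move_arm(series=[[[0,0,0,-0.06,0.05,0,1],[0,0,0,0,0,0,1],[0,0,0,0,0,-0.3,1],[0,0,0,0,0,0,1],[0,0,0,0,0,0,1]]])

```text
time_s: 3.78
tcp_pos: [0.5483, 0.0746, 0.2352]
ee_rot: [[0.023, -0.001, -1.0], [0.01, -1.0, 0.001], [-1.0, -0.01, -0.023]]
wrist_force: [-0.5, -0.6, 0.3]
gripper_width: 0.997
```

```bash
python3 - <<'E'
from h import *
viewer.capture("side");viewer.capture("side")
for i in range(3):
    s=r.sense();print({k:np.round(s[k],4).tolist() for k in ("tcp_pos","ee_rot","wrist_force","moment")});viewer.capture("side")
E
```

```text
{'tcp_pos': [0.5481, 0.0745, 0.235], 'ee_rot': [[0.0226, -0.0016, -0.9997], [0.0097, -1.0, 0.0018], [-0.9997, -0.0098, -0.0226]], 'wrist_force': [0.506, -0.0223, -0.3905], 'moment': [-0.0612, 0.0355, -0.0341]}
{'tcp_pos': [0.5481, 0.0745, 0.2349], 'ee_rot': [[0.0225, -0.0017, -0.9997], [0.0097, -1.0, 0.0019], [-0.9997, -0.0097, -0.0225]], 'wrist_force': [0.1855, -0.2694, 0.7019], 'moment': [-0.1051, 0.102, -0.0313]}
{'tcp_pos': [0.548, 0.0745, 0.2348], 'ee_rot': [[0.0223, -0.0016, -0.9997], [0.0096, -1.0, 0.0019], [-0.9997, -0.0097, -0.0223]], 'wrist_force': [0.5213, -0.4787, 0.1685], 'moment': [-0.05, 0.0303, -0.0075]}
```

>>> move_arm(series=[[[-0.07,0.16,0,-0.02,-0.02,-0.25,1],[0,0,0,0,0,-0.25,1],[0,0,0,0,0,0,1],[0,0,0,0,0,0,1]]])

```text
time_s: 4.53
tcp_pos: [0.5464, 0.0729, 0.2017]
ee_rot: [[-0.004, -0.002, -1.0], [-0.002, -1.0, 0.002], [-1.0, 0.002, 0.004]]
wrist_force: [-0.3, -0.1, 0.1]
gripper_width: 1.0
```

```bash
cat > st.py <<'E'
from h import *
F=[]
for i in range(3):
    s=r.sense();F.append(s["wrist_force"]);viewer.capture("side")
s=r.sense();R=np.array(s["ee_rot"]);a=R[:,0]
print("t",s["time_s"],"tcp",np.round(s["tcp_pos"],4),"grasp",np.round(np.array(s["tcp_pos"])+.051*a,4),"tilt",a[:2].round(4),"jaw",R[:2,1].round(4),"turnfix/8",np.round(np.degrees([-a[1],a[0]])/8,3),"F",np.mean(F,0).round(2),"M",np.round(s["moment"],3),"w",np.round(s["gripper_width"]*87,2),"v",np.round(s["joint_velocities"],2))
E
python3 st.py
```

```text
t 4.675 tcp [0.5464 0.073  0.2022] grasp [0.5463 0.073  0.1512] tilt [-0.0027 -0.0011] jaw [-0.0021 -1.    ] turnfix/8 [ 0.008 -0.019] F [ 0.19 -0.59 -0.4 ] M [-0.042 -0.028  0.03 ] w 86.95 v [ 0.01 -0.3   0.27 -0.08  0.04 -0.04]
```

>>> move_arm(series=[[[0,0,0,0,0,-0.18,1],[0,0,0,0,0,-0.17,1],[0,0,0,0,0,0,1],[0,0,0,0,0,0,1]]])

```text
time_s: 5.18
tcp_pos: [0.5464, 0.073, 0.18]
ee_rot: [[-0.002, -0.002, -1.0], [-0.001, -1.0, 0.002], [-1.0, 0.001, 0.002]]
wrist_force: [-0.2, -1.4, -0.5]
gripper_width: 1.001
```

```bash
python3 st.py; python3 - <<'E'
from ov import *
p,d=viewer.capture("side");overlay("side",p,(320,160,420,250),8,"pics/side5c.png",[(.547,.0732,.121)],(.5715,.0727,.141,1,-.01,0))
E
```

```text
t 5.325 tcp [0.5464 0.0731 0.1802] grasp [0.5463 0.073  0.1292] tilt [-0.0019 -0.0006] jaw [-0.0021 -1.    ] turnfix/8 [ 0.004 -0.013] F [-0.05 -0.23 -0.03] M [-0.049 -0.006 -0.014] w 87.27 v [ 0.08 -0.1   0.04 -0.02  0.1   0.02]
```

View pics/side5c.png

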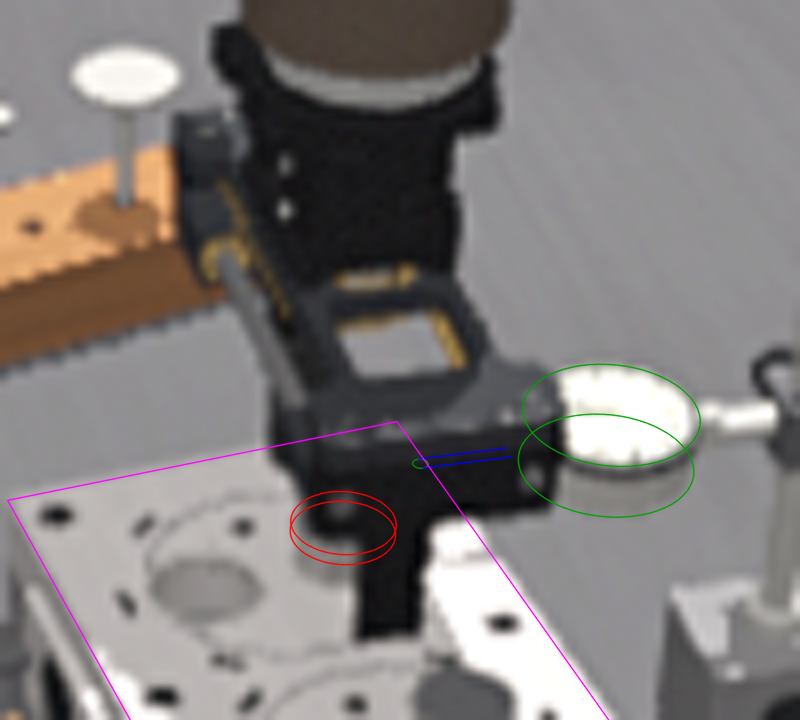

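>>> move_arm(series=[[[0,0,0,0,0,0,0.7],[0,0,0,0,0,0,0.5],[0,0,0,0,0,0,0.46],[0,0,0,0,0,0,0.46]]])

```text
time_s: 5.88
tcp_pos: [0.5467, 0.0732, 0.1808]
ee_rot: [[-0.001, -0.002, -1.0], [-0.0, -1.0, 0.002], [-1.0, 0.0, 0.001]]
wrist_force: [0.1, -0.2, -0.0]
gripper_width: 0.631
```

```bash
python3 st.py
```

```text
t 6.025 tcp [0.5466 0.0731 0.1808] grasp [0.5466 0.0731 0.1298] tilt [-0.0008 -0.0001] jaw [-0.0022 -1.    ] turnfix/8 [ 0.001 -0.005] F [ 0.42 -0.44 -0.26] M [-0.048  0.002 -0.012] w 44.47 v [ 0.01 -0.08 -0.02 -0.2  -0.04  0.13]
```

Fingers close about 10%/0.1 s. Continue gradually.

>>> move_arm(series=[[[0,0,0,0,0,0,0.42],[0,0,0,0,0,0,0.42],[0,0,0,0,0,0,0.42]]])

```text
time_s: 6.4
tcp_pos: [0.5466, 0.0731, 0.1808]
ee_rot: [[-0.001, -0.002, -1.0], [-0.0, -1.0, 0.002], [-1.0, 0.0, 0.001]]
wrist_force: [-0.2, 0.2, -0.1]
gripper_width: 0.425
```

```bash
python3 st.py; python3 - <<'E'
from ov import *
p,d=viewer.capture("side");crop("side",p,345,195,395,245,11,"pics/side6c.png")
p,d=viewer.capture("top");crop("top",p,285,150,385,220,7,"pics/top6c.png")
E
```

```text
t 6.55 tcp [0.5466 0.0731 0.1807] grasp [0.5466 0.0731 0.1297] tilt [-0.0008 -0.0002] jaw [-0.0022 -1.    ] turnfix/8 [ 0.001 -0.006] F [ 0.32 -0.2  -0.17] M [-0.033 -0.028 -0.021] w 36.63 v [ 0.   -0.05  0.01 -0.1  -0.02  0.02]
```

View pics/side6c.png

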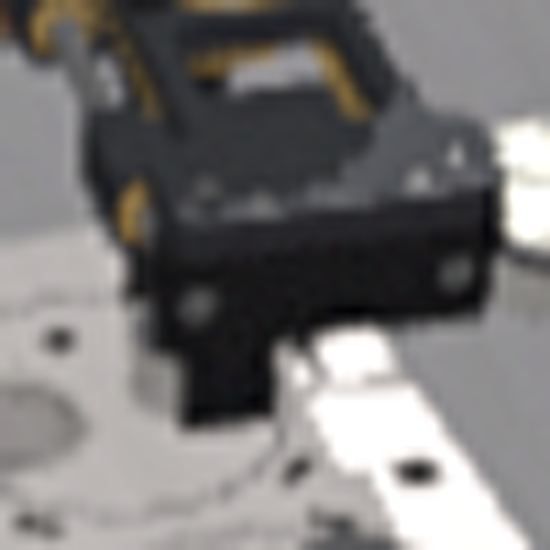

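View pics/top6c.png

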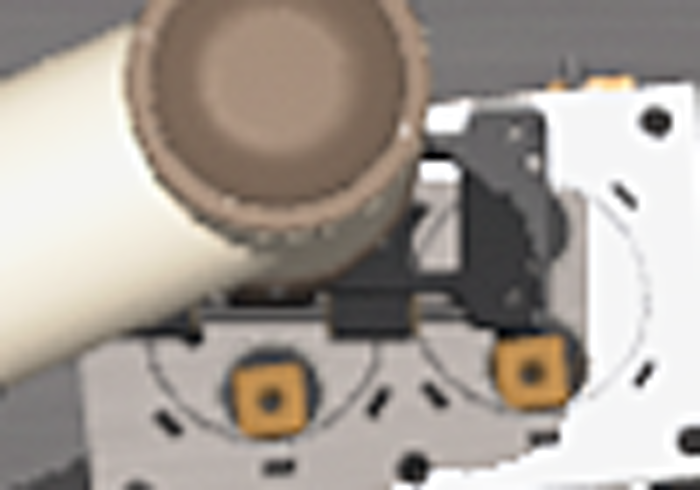

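>>> move_arm(series=[[[0,0,0,0,0,0,0.4],[0,0,0,0,0,0,0.4]]])

```text
time_s: 6.9
tcp_pos: [0.5466, 0.0731, 0.1807]
ee_rot: [[-0.001, -0.002, -1.0], [-0.0, -1.0, 0.002], [-1.0, 0.0, 0.001]]
wrist_force: [-0.0, -0.6, 0.8]
gripper_width: 0.402
```

```bash
python3 st.py
```

```text
t 7.05 tcp [0.5466 0.0731 0.1808] grasp [0.5466 0.0731 0.1298] tilt [-0.0008 -0.0001] jaw [-0.0021 -1.    ] turnfix/8 [ 0.001 -0.006] F [0.07 0.11 0.4 ] M [-0.058  0.02  -0.006] w 34.58 v [ 0.01 -0.03 -0.17 -0.16 -0.01  0.02]
```

>>> move_arm(series=[[[0,0,0,0,0,0,0.3],[0,0,0,0,0,0,0.3],[0,0,0,0,0,0,0.3]]])

```text
time_s: 7.42
tcp_pos: [0.5467, 0.0731, 0.1807]
ee_rot: [[-0.001, -0.002, -1.0], [-0.0, -1.0, 0.002], [-1.0, 0.0, 0.001]]
wrist_force: [0.4, 0.2, 0.3]
gripper_width: 0.37
```

```bash
python3 st.py;python3 st.py
```

```text
t 7.575 tcp [0.5466 0.0731 0.1808] grasp [0.5466 0.0731 0.1298] tilt [-0.0008 -0.0002] jaw [-0.0021 -1.    ] turnfix/8 [ 0.001 -0.006] F [0.01 0.38 0.16] M [-0.018  0.009 -0.023] w 32.16 v [-0.05 -0.16  0.01 -0.05  0.04  0.  ]
t 7.725 tcp [0.5466 0.0731 0.1807] grasp [0.5466 0.0731 0.1297] tilt [-0.0009 -0.0002] jaw [-0.0022 -1.    ] turnfix/8 [ 0.001 -0.006] F [-0.11 -0.15 -0.07] M [-0.069  0.02   0.022] w 32.2 v [ 0.04 -0.07  0.02 -0.11  0.   -0.06]
```

>>> move_arm(series=[[[0,0,0,0,0,0.03,0.3],[0,0,0,0,0,0.03,0.3],[0,0,0,0,0,0.03,0.3],[0,0,0,0,0,0,0.3]]])

```text
time_s: 8.22
tcp_pos: [0.5463, 0.073, 0.1861]
ee_rot: [[-0.002, -0.002, -1.0], [-0.0, -1.0, 0.002], [-1.0, 0.0, 0.002]]
wrist_force: [0.2, 0.1, 0.1]
gripper_width: 0.367
```

```bash
python3 st.py;python3 - <<'E'
from ov import *
p,d=viewer.capture("side");crop("side",p,335,190,395,245,12,"pics/side7c.png")
E
```

```text
t 8.375 tcp [0.5462 0.073  0.1859] grasp [0.5461 0.073  0.1349] tilt [-0.0021 -0.0004] jaw [-0.0024 -1.    ] turnfix/8 [ 0.003 -0.015] F [ 0.39  0.01 -0.66] M [-0.048 -0.033  0.026] w 31.72 v [ 0.1  -0.1  -0.09 -0.03  0.08 -0.05]
```

View pics/side7c.png

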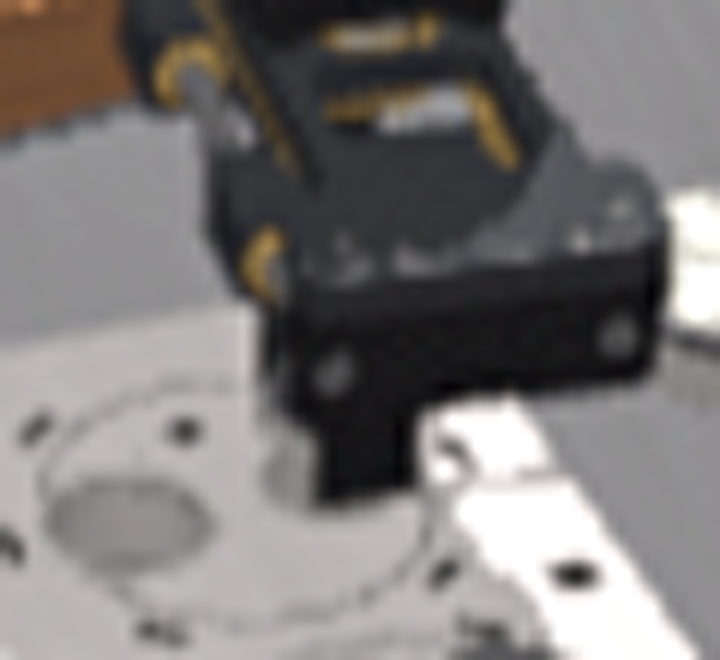

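```bash
python3 - <<'E'
from h import *
F=[]
for i in range(6):
    p,d=viewer.capture("side");F.append(r.sense()["wrist_force"])
print(np.mean(F,0).round(2),np.std(F,0).round(2))
np.save("pics/side8.npy",p)
a=np.load("pics/side1.npy")
o=np.hstack([cv2.resize(x[205:240,345:380,::-1],None,fx=11,fy=11,interpolation=cv2.INTER_NEAREST) for x in(a,p)])
cv2.imwrite("pics/cmp8.png",o)
K=range(355,362)
for v in range(218,236):print(v,[round(float(atd("side",(u,v),d[v,u])[2]),3) for u in K],p[v,355:362].mean(1).astype(int),a[v,355:362].mean(1).astype(int))
E
```

```text
[-0.18 -0.44 -1.29] [0.21 0.07 0.57]
218 [0.102, 0.13, 0.134, 0.134, 0.21, 0.214, 0.215] [190 113  33  27  22  22  24] [252 252 252 252 252 252 252]
219 [0.106, 0.128, 0.13, 0.129, 0.209, 0.213, 0.212] [192 111  35  43  29  22  23] [253 253 253 247 237 242 252]
220 [0.104, 0.125, 0.127, 0.128, 0.205, 0.204, 0.201] [190 111  47  59  34  22  42] [253 253 254 232 185 195 228]
221 [0.105, 0.12, 0.127, 0.199, 0.203, 0.203, 0.201] [182 113  72  61  35  24  57] [246 242 243 224 160 128 147]
222 [0.108, 0.129, 0.127, 0.194, 0.199, 0.199, 0.197] [179 127  93  63  28  21  41] [242 232 214 195 154 137 138]
223 [0.103, 0.125, 0.13, 0.193, 0.198, 0.198, 0.197] [186 139  97  59  27  20  23] [254 246 201 155 141 140 143]
224 [0.105, 0.126, 0.126, 0.189, 0.193, 0.193, 0.192] [185 140 112  84  42  22  20] [254 231 171 139 140 142 142]
225 [0.109, 0.124, 0.128, 0.125, 0.189, 0.19, 0.19] [185 153 137 122  87  53  25] [254 226 164 137 138 140 140]
226 [0.106, 0.106, 0.127, 0.128, 0.127, 0.187, 0.139] [185 173 155 141 126 105  51] [254 227 170 135 140 142 141]
227 [0.107, 0.105, 0.106, 0.124, 0.124, 0.12
[... 276 characters left out ...]
5 120 129 128 142]
230 [0.104, 0.105, 0.1, 0.093, 0.095, 0.093, 0.125] [181 164 134 129 137 120  58] [254 196 128 122 127 123 114]
231 [0.106, 0.106, 0.094, 0.093, 0.092, 0.089, 0.121] [182 174 151 136 137 119  59] [254 203 145 127 128 121 109]
232 [0.105, 0.104, 0.104, 0.089, 0.088, 0.086, 0.119] [181 177 171 160 151 132 103] [253 228 183 157 150 127 117]
233 [0.107, 0.104, 0.105, 0.105, 0.107, 0.084, 0.098] [181 181 181 178 174 165 158] [253 252 231 223 221 179 154]
234 [0.103, 0.106, 0.104, 0.106, 0.105, 0.106, 0.104] [181 179 181 182 183 184 181] [252 252 252 254 254 234 225]
235 [0.104, 0.105, 0.105, 0.106, 0.104, 0.103, 0.108] [182 180 179 179 182 183 184] [252 251 251 252 253 253 254]
```

View pics/cmp8.png

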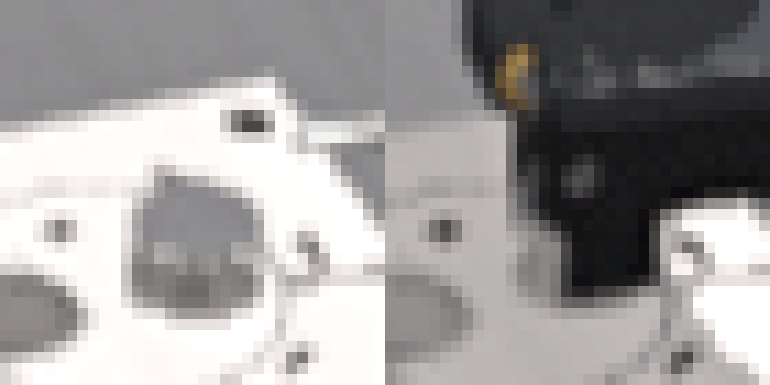

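```bash
python3 - <<'E'
from h import *
for n in("top","side"):
    d=np.load(f"pics/{n}1_d.npy");p=np.load(f"pics/{n}1.npy");K,D,T=cam(n)
    v,u=np.mgrid[100:300,280:440];u=u.ravel();v=v.ravel()
    q=cv2.undistortPoints(np.stack([u,v],1).astype(float)[:,None],K,D)[:,0];dd=d[v,u]
    P=(T[:3,:3]@(np.c_[q,np.ones(len(q))]*dd[:,None]).T).T+T[:3,3]
    g=p[v,u].mean(1)
    f=(np.hypot(P[:,0]-.634,P[:,1]-.0716)<.02)&(P[:,2]>.13)&(g>190)
    print(n,"face",f.sum(),np.median(P[f,2]).round(4),P[f,2].mean().round(4),P[f,:2].mean(0).round(4),np.std(P[f,2]).round(4))
    b=(P[:,0]>.59)&(P[:,0]<.66)&(abs(P[:,1])<.02)&(P[:,2]<.02)&(dd>0)
    b2=(P[:,0]>.60)&(P[:,0]<.68)&(P[:,1]>.11)&(P[:,1]<.16)&(P[:,2]<.03)&(dd>0)
    print(" bench",b.sum(),P[b,2].mean().round(4),b2.sum(),P[b2,2].mean().round(4))
    c=(P[:,0]>.574)&(P[:,0]<.60)&(P[:,2]>.13)&(P[:,2]<.155)
    print(" plunger",c.sum(),P[c].mean(0).round(4),np.percentile(P[c,2],90).round(4))
# side image plunger center row at given cols vs prediction for z
p=np.load("pics/side1.npy").astype(float).mean(2)
for z in(.139,.141,.143):print(z,proj("side",[[x,.0727-(x-.5715)*.018,z] for x in(.5715,.58,.585,.59)]).round(2).tolist())
for c in(376,378,380,382):print(c,p[208:224,c].astype(int).tolist())
E
```

```text
top face 203 0.1517 0.1519 [0.6345 0.0715] 0.0032
 bench 179 0.0013 484 0.0019
 plunger 26 [0.5883 0.0724 0.144 ] 0.1474
side face 113 0.1511 0.1512 [0.634  0.0718] 0.0014
 bench 22 0.0018 104 0.0003
 plunger 37 [0.5845 0.359  0.1419] 0.1474
0.139 [[372.01, 218.09], [375.19, 217.7], [377.06, 217.47], [378.93, 217.24]]
0.141 [[372.06, 217.46], [375.24, 217.07], [377.11, 216.84], [378.98, 216.61]]
0.143 [[372.1, 216.83], [375.29, 216.44], [377.17, 216.21], [379.04, 215.98]]
376 [141, 141, 139, 139, 141, 140, 138, 150, 212, 229, 138, 132, 147, 193, 241, 255]
378 [139, 141, 142, 142, 140, 138, 138, 165, 200, 186, 129, 139, 138, 136, 139, 162]
380 [140, 140, 139, 139, 139, 137, 159, 228, 252, 177, 125, 140, 142, 143, 141, 139]
382 [142, 143, 141, 141, 139, 137, 169, 226, 237, 158, 123, 139, 141, 139, 141, 141]
```

>>> move_arm(series=[[[0,-0.01,0,0.005,0,0.03,0.3],[0,0,0,0.002,0,0.03,0.3],[0,0,0,0.002,0,0.03,0.3],[0,0,0,0.002,0,0.03,0.3],[0,0,0,0,0,0,0.3]]])

```text
time_s: 9.35
tcp_pos: [0.547, 0.073, 0.1938]
ee_rot: [[-0.0, -0.002, -1.0], [-0.0, -1.0, 0.002], [-1.0, 0.0, 0.0]]
wrist_force: [-0.3, -0.1, -0.6]
gripper_width: 0.37
```

```bash
python3 st.py
```

```text
t 9.5 tcp [0.5469 0.073  0.1935] grasp [0.5469 0.073  0.1425] tilt [-0.0008 -0.0005] jaw [-0.0024 -1.    ] turnfix/8 [ 0.003 -0.006] F [-0.29 -0.26 -0.67] M [-0.056 -0.033 -0.042] w 31.82 v [-0.02  0.04 -0.06  0.05 -0.01  0.01]
```

Lateral force is near zero and x is back where it was. Remaining: 9.6 mm.

>>> move_arm(series=[[[0,0,0,0,0,0.03,0.3],[0,0,0,0,0,0.03,0.3],[0,0,0,0.001,0,0.03,0.3],[0,0,0,0.001,0,0.03,0.3],[0,0,0,0,0,0.02,0.3],[0,0,0,0,0,0,0.3],[0,0,0,0,0,0,0.3]]])

```text
time_s: 10.38
tcp_pos: [0.547, 0.073, 0.2025]
ee_rot: [[-0.001, -0.002, -1.0], [-0.001, -1.0, 0.002], [-1.0, 0.001, 0.001]]
wrist_force: [-0.4, -0.4, -0.5]
gripper_width: 0.369
```

```bash
python3 st.py; python3 - <<'E'
from ov import *
s=r.sense();t=s["tcp_pos"];ze=.119+t[2]-.1807;print("edge z est",ze)
p,d=viewer.capture("side");np.save("pics/side9.npy",p);np.save("pics/side9_d.npy",d)
overlay("side",p,(335,180,405,245),11,"pics/side9c.png",[(.547,.0732,ze+.002)],(.5715,.0727,.1413,1,-.018,0))
crop("side",p,335,180,405,245,11,"pics/side9r.png")
for v in range(206,228):print(v,[round(float(atd("side",(u,v),d[v,u])[2]),3) for u in range(354,378)])
E
```

```text
t 10.525 tcp [0.547  0.073  0.2024] grasp [0.5469 0.0729 0.1514] tilt [-0.001  -0.0006] jaw [-0.0024 -1.    ] turnfix/8 [ 0.004 -0.007] F [-0.36  0.01 -0.56] M [-0.086  0.029 -0.014] w 31.87 v [-0.1   0.02 -0.1  -0.01 -0.02  0.01]
edge z est 0.14074984855733438
206 [0.216, 0.217, 0.221, 0.219, 0.221, 0.239, 0.245, 0.243, 0.248, 0.245, 0.247, 0.248, 0.245, 0.245, 0.245, 0.249, 0.246, 0.244, 0.246, 0.245, 0.246, 0.243, 0.246, 0.243]
207 [0.212, 0.214, 0.216, 0.215, 0.218, 0.236, 0.241, 0.245, 0.245, 0.244, 0.246, 0.244, 0.245, 0.243, 0.246, 0.244, 0.243, 0.243, 0.243, 0.242, 0.242, 0.241, 0.242, 0.24]
208 [0.208, 0.213, 0.214, 0.212, 0.222, 0.234, 0.239, 0.242, 0.243, 0.243, 0.241, 0.242, 0.245, 0.24, 0.241, 0.242, 0.241, 0.24, 0.239, 0.24, 0.239, 0.24, 0.24, 0.237]
209 [0.002, 0.208, 0.208, 0.212, 0.214, 0.233, 0.237, 0.241, 0.24, 0.241, 0.24, 0.239, 0.239, 0.24, 0.239, 0.238, 0.238, 0.24, 0.238, 0.236, 0.235, 0.237, 0.234, 0.232]
210 [-0.001, 0.002, -0.001, 0.156, 0.159, 0.232, 0.235, 0.235, 0.238, 0.235, 0.237, 0.239, 0.235, 0.238, 0.239, 0.234, 0.235, 0.233, 0.233, 0.233, 0.231, 0.
[... 2231 characters left out ...]
105, 0.001]
224 [0.105, 0.106, 0.104, 0.105, 0.109, 0.104, 0.105, 0.141, 0.145, 0.145, 0.142, 0.141, 0.144, 0.143, 0.14, 0.141, 0.105, 0.105, 0.104, 0.103, 0.106, 0.104, 0.104, 0.106]
225 [0.105, 0.107, 0.105, 0.105, 0.105, 0.107, 0.104, 0.138, 0.14, 0.142, 0.141, 0.14, 0.142, 0.138, 0.139, 0.138, 0.104, 0.104, 0.106, 0.104, 0.105, 0.105, 0.105, 0.105]
226 [0.107, 0.104, 0.103, 0.103, 0.104, 0.107, 0.107, 0.136, 0.135, 0.138, 0.135, 0.137, 0.136, 0.135, 0.135, 0.135, 0.106, 0.104, 0.104, 0.105, 0.104, 0.105, 0.107, 0.106]
227 [0.105, 0.107, 0.106, 0.105, 0.103, 0.105, 0.104, 0.134, 0.132, 0.134, 0.105, 0.106, 0.106, 0.103, 0.107, 0.105, 0.104, 0.105, 0.107, 0.107, 0.105, 0.106, 0.104, 0.105]
```

View pics/side9c.png

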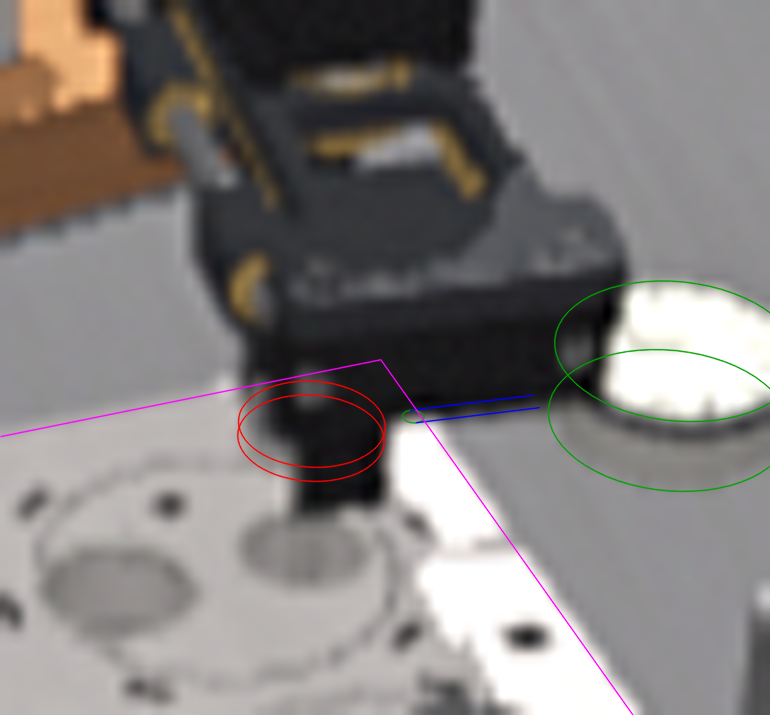

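View pics/side9r.png

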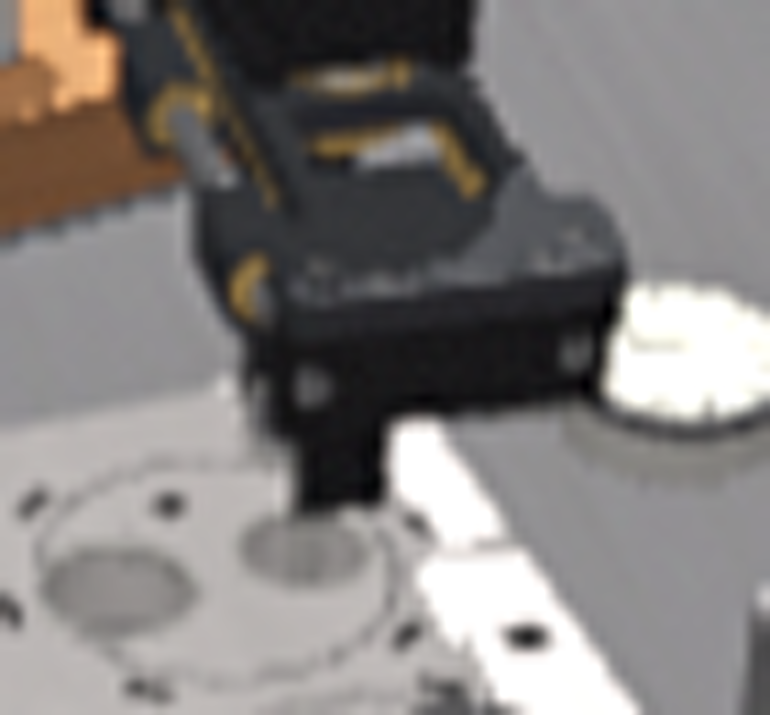

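>>> move_arm(series=[[[0,0,0,0,0,0.008,0.3],[0,0,0,0,0,0,0.3],[0,0,0,0,0,0,0.3],[0,0,0,0,0,0,0.3]]])

```text
time_s: 11.08
tcp_pos: [0.547, 0.073, 0.2029]
ee_rot: [[-0.001, -0.002, -1.0], [-0.001, -1.0, 0.002], [-1.0, 0.001, 0.001]]
wrist_force: [-0.3, 0.4, -0.8]
gripper_width: 0.368
```

```bash
python3 st.py; python3 - <<'E'
from h import *
for i in range(8):viewer.capture("side")
p,d=viewer.capture("top");cv2.imwrite("pics/top10.png",p[:,:,::-1])
K,D,T=cam("side");p,d=viewer.capture("side")
v,u=np.mgrid[210:226,352:364];u=u.ravel();v=v.ravel()
P=np.array([atd("side",(a,b),d[b,a]) for a,b in zip(u,v)])
m=(P[:,2]>.12)&(P[:,2]<.15)&(np.hypot(P[:,0]-.547,P[:,1]-.073)<.021);print("head pts",m.sum(),np.percentile(P[m,2],[5,50,95]).round(4))
E
python3 st.py
```

```text
t 11.225 tcp [0.5469 0.073  0.2029] grasp [0.5469 0.0729 0.1519] tilt [-0.0012 -0.0006] jaw [-0.0024 -1.    ] turnfix/8 [ 0.005 -0.008] F [ 0.12 -0.1  -1.04] M [-0.062 -0.002  0.011] w 31.96 v [0.03 0.04 0.03 0.06 0.01 0.  ]
head pts 22 [0.1396 0.1437 0.1466]
t 11.875 tcp [0.547  0.073  0.2029] grasp [0.5469 0.0729 0.1519] tilt [-0.0011 -0.0006] jaw [-0.0023 -1.    ] turnfix/8 [ 0.005 -0.008] F [-0.07  0.1  -0.46] M [-0.027  0.015  0.012] w 31.75 v [ 0.05  0.1   0.04  0.04  0.04 -0.02]
```

View pics/top10.png

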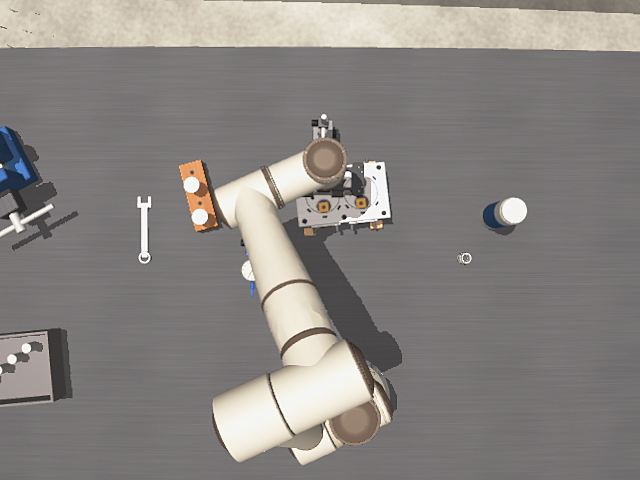

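The top view shows everything on the bench where it was: rack (197,197), wrench (144,230), spring (464,258), can (510,212) and the grey stand (322,128). The hold is still and shows only the valve's weight, so I'm handing in.

```bash
python3 -c "
from station import r
print(r.finish_job()); print(r.sense()['time_s'])"
```

```text
the job is handed in; nothing more can be done
None
the job is handed in; nothing more can be done
```

I gripped the exhaust valve that the grey gauge points at by the edge of its head and drew it straight up by about 22 mm. I handed the job in at about 12 s of the 40 s, with the valve held still in the grip.

- **Height:** the edge is at about 0.141 m, taking its known starting height plus the measured lift. The gauge tip is at about 0.141 m from the dial face in both cameras. The plunger in the side picture alone suggested up to 1 mm higher, so the levels agree to about 1 mm rather than exactly.
- **Sideways push:** wrist force stayed within noise sideways (0.5 N or less) through the lift, with only about the valve's weight pulling down. The hand drifted 0.7 mm or less sideways, less than the valve's 1.5 mm of play.
- **Slip:** the valve had risen with the fingers in the depth picture, with no sign of slipping. The last depth reading of the head top was 0.144 m, against 0.143 m expected.
- **Surroundings:** I felt no contact with the gauge or its stand, and the rack, spring, spray can and wrench were unmoved in the last top view. I did not re-measure the other valve, which the arm partly hid.
- **Grip reading:** the gripper reads 32 mm on the 34 mm head, which I put down to soft pads but did not confirm.

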